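# Fit the plain slicing blade into the mandoline

### The arm

A 6-joint arm with a two-finger parallel gripper is mounted at the origin on the work surface. World frame = base frame: x ahead of the robot, y to its left, z up, the work surface at z = 0. Lengths are in m, angles in rad, forces in N, time in s.
With the tool pointing down it reaches from about 0.35 to 0.925 m from the base axis. Payload 6.4 kg.
Tool frame: the origin (TCP) lies on the centre line of the jaws, within the pads' length; the fingertips stand 22 mm ahead of it and the grasp point (between the pads) lies 3 mm ahead of it; x points along the fingers, z is the direction in which the jaws open and shut, and the axes are right-handed (so a half turn about x gives the same grasp; the last joint's range is limited). The gripper opens to 85 mm and grips with 20 to 120 N. Pads are 22 mm wide; open, the fingers measure 114 mm over their backs; the gripper's body (76 mm by 85 mm) begins 54 mm behind the grasp point. The pads swing forward as they close: fully open they stand 13 mm farther back than shut.
Start: joints at [1.02, 0.245, 1.558, -0, 1.339, -0.174], TCP at [0.239, 0.604, 0.253] pointing down, gripper open.
Joint ranges: [-3.13, 3.13], [-1.02, 2.26], [0.13, 2.54], [-0.95, 4.09], [0.21, 2.88], [-2.74, 2.74]. Speed limits (rad/s): [2.57, 2.57, 3.14, 3.14, 3.14, 3.14].

### API

Orientations are given as [roll, pitch, yaw] about the fixed x, y, z axes, in that order (R = Rz(yaw) Ry(pitch) Rx(roll)).
In Python, from bench import arm, cams gives the robot as it stands. The module is installed in compiled form; this text tells all that it offers.
- The arm moves only by the tool carry_out, never from a script. Its argument "motion" is text: rows parted by semicolons, each of 7 numbers parted by spaces: the closure in counts, from 0 (fully open) to 255 (shut), then the shift along the tool's x, y, z in mm, then the turn, a rotation vector about the tool's x, y, z in rad. In form: claw tx ty tz ax ay az; .... A call has 1 to 10 rows; each row shifts and turns the commanded pose from where the row before left it, along the tool's axes as they then stand; what a row does not reach is not made up. A row lasts 1/10 s, in which the tool goes at most 50 mm and 8.59 degrees, less where a joint would pass 70% of its speed; a pose out of reach is approached as far as the arm can. A call with a gripper value outside its range is refused whole. The fingers move at their own pace and stop on an object; "squeeze" is the grip in N (left out, the last holds). Time passes only in rows, so rows that do not move let the fingers close. It gives the time, the measured TCP pose, the force and the opening at its end, in the units of the state.
- arm.state(): the state, without advancing time (a new reading comes with each control period).
- cams.camera(name): name is "scene" or "top"; returns (picture, depth): 420x560x3 uint8, red, green, blue; 420x560 float32, m along the optical axis (not along the pixel's ray), 0 where there is no reading.
- cams.camera_params(name): a dict with "fov_y" (degrees; the focal length in pixels is half the picture's height over the tangent of half this angle, whatever the lens; pixels are square), "cx", "cy" (the principal point, pixels), "dist_coeffs" ([k1, k2, p1, p2, k3] as OpenCV has them; the pictures are not rectified), "camera_from_world" (4x4, takes a point from world to camera coordinates). Camera axes: x right, y down, z forward; pixel columns grow to the right and rows downward; lengths in m; the calibration is good to about 2 mm. A picture is of the moment at which its call begins. camera_params takes no time and is no camera call.
- arm.close_job(): hands the job in, once; it reports no verdict.
The state is a dict: "t": time; "joint_positions": joint angles; "joint_vel": joint speeds; "effort": joint torques, N m; "ee_pos": TCP position; "eef_rot": TCP orientation; "contact_force": force on the tool from outside, world axes, zero at the start; "torque": the same for the moment, N m; "opening": finger opening in m.
Only numpy, scipy, OpenCV 4.12 (cv2) and the standard library are available. Lean on these libraries where they do the work, as an engineer would, in place of code of your own. Each camera call takes 0.05 s, during which the arm holds its last target. There are 200 camera calls.

### The job

Take the plain slicing blade (the insert without upright teeth) off the drying rack and lay it gently into the empty blade seat of the sloping mandoline, without dropping it, flat in its recess with its notch over the locating pin. Then fold the forked clamp fully down over the notched end so the blade is locked, and let go. Leave the toothed insert on the rack, and do not push the cup, the lid or the hand guard about.

Things in the scene. Friction and masses are not known exactly. Their poses are not given: they have to be found in the camera images.
- blade: Plain insert: flat grey plastic carrier with a steel blade let into it and no teeth; 140 long (x), 46 wide (y), 6 thick, about 90 g. Origin: centre of its underside; z out of its top; cutting edge looks to +y. It lies top up across the rack's bars, notched -x end towards the robot. Hold it across its width at the middle of its long edges (centre of mass).
- blade_notch (a point): Point in the blade's notch at underside level, at blade x = -58, y = 0; it coincides with pin when the blade is home. The notch is an open slot in the -x end, right through the plate, 11 wide in y, from x = -70 to its bottom at x = -52.
- comb: The other insert, to be left alone: same carrier, notch and axes as the blade, but with a row of 11 upright steel teeth 12 mm tall along its +y edge. It lies beside the plain blade on the rack; which of them is on which side varies.
- rack: Fixed bamboo drying rack: two bars along its y (at x = -45 and +45, each 12 wide, 220 long, tops 14 above the counter) on three flat slats along x (14 wide, tops 7 high, at y = -100, 0, 100). The inserts lie across the bars, about 100 apart, so fingers may reach below them between the bars. Origin: centre, on the counter.
- seat: Blade seat of the mandoline. Inclined frame: x level, across the slicer, away from the robot; y up the slope; z square to the bed, 30 degrees off vertical. Origin: seat centre, about 95 above the counter; the blade's frame coincides with it when home. Ledges (z = 0, |x| = 51 to 73) carry the blade's ends; 6 high shoulders at |y| = 26 and cheeks at |x| = 73 leave 3 mm play, blade flush.
- mandoline: The slicer, fixed, about 400 long, 160 wide (a dial juts 15 more at +x); origin on the counter under the seat's centre. In the seat's frame the bed spans y = -132 to 268 and nothing but pin and clamp rises over z = 6. Between the ledges it is open: for |x| below 28 the runway begins only beyond y = -58 (finger recess), and up the slope the feed ramp is let down 20 or more below the blade up to y = 50.
- pin (a point): Foot of the single steel locating pin, on the ledge at seat x = -58, y = 0, z = 0. The pin is 8 in diameter up to 5.5 high, then tapers to 4 in diameter at its top, 10 above the ledge.
- clamp (a joint): Angle of the clamp, rad: 0 fully closed (parallel to the bed, on the blade's notched end), growing as it opens, 2.0 at most; at 1.57 it stands square to the bed, beyond that it leans outwards (seat -x). It starts open, between 1.4 and 1.9. Stiff friction hinge: it stays where it is left, about 1 to 2 N at the tip move it.
- clamp_tip (a point): Middle of the free end of the clamp, 38 from the hinge axis; its x points from hinge to tip, z out of the face that is on top when closed. The clamp is a flat steel fork 40 wide, 4.5 thick; prongs at |y| = 5.5 to 20 pass either side of the pin. It can be pushed over from outside with closed fingers, then pressed down on top, or held across its width.
- clamp_hinge (a point): Point on the clamp's hinge axis at seat x = -86, y = 0, z = 9; the axis runs along the seat's y. The closed clamp spans seat x = -88 to -48 and its top face lies 11 above the ledge, 1 above the pin's top.
- cup: Bystander: glass cup, 72 across the rim, 90 high, upright. Origin under its centre.
- lid: Bystander: white plastic lid, 124 across, 24 high with its knob, lying flat. Origin under its centre.
- guard: Bystander: the slicer's black hand guard, 100 across, 60 high with its knob. Origin under its centre.
Not all that is in view belongs to the job. Of the things that look like the blade, the largest one is meant.

How it is judged:
By the outcome, as a careful person would: the job done as asked, in the order asked, and still so for the second after the job is handed in, with the robot touching nothing.
It also fails if it takes over 48 s, if anything falls off the work surface, if the arm or the gripper's body presses on something with over 40 N, if the wrist force passes 120 N, or if a joint passes its speed limit or range.

## Working session

There is one attempt and no reset: what is moved stays moved. The work goes in short steps, Python scripts to look and compute and a tool call to move; the robot and the scene stay as the last step left them, time stands still between calls to the robot, and variables do not carry over. Pictures are saved under pics/ and viewed, about 8 in all and at most 12, crops included, and the job is handed in when it is done.

Besides the shell and the picture viewer there is one more tool, called by a JSON object that holds its "api" and its "payload", one argument or row to a line. carry_out: Moves the arm, as the interface text tells. Its arguments: {"type":"object","properties":{"motion":{"type":"string"},"squeeze":{"type":"number"}},"required":["motion"]}

```bash
mkdir -p pics; cat > h.py <<'E'
import numpy as np, cv2
from bench import arm, cams
def grab(n):
    p,d=cams.camera(n); np.savez(f'{n}.npz',p=p,d=d); return p,d
def load(n):
    z=np.load(f'{n}.npz'); return z['p'],z['d']
def par(n):
    c=cams.camera_params(n); f=210/np.tan(np.radians(c['fov_y'])/2)
    return np.array([[f,0,c['cx']],[0,f,c['cy']],[0,0,1]]),np.array(c['dist_coeffs'],float),np.array(c['camera_from_world'])
def und(n,uv):
    K,D,T=par(n); return cv2.undistortPoints(np.array(uv,float).reshape(-1,1,2),K,D).reshape(-1,2)
def dep(n,uv,z):   # pixel + depth -> world
    T=par(n)[2]; q=und(n,uv); z=np.asarray(z,float).reshape(-1,1)
    P=np.c_[q*z,z]; return (P-T[:3,3])@T[:3,:3]
def ray(n,uv):
    T=par(n)[2]; q=und(n,uv); d=np.c_[q,np.ones(len(q))]@T[:3,:3]; return -T[:3,:3].T@T[:3,3],d
def onplane(n,uv,p0,nrm):
    o,d=ray(n,uv); s=((np.array(p0)-o)@nrm)/(d@nrm); return o+d*s[:,None]
def proj(n,X):
    K,D,T=par(n); return cv2.projectPoints(np.array(X,float).reshape(-1,1,3),cv2.Rodrigues(T[:3,:3])[0],T[:3,3],K,D)[0].reshape(-1,2)
def cloud(n,d):
    v,u=np.mgrid[:420,:560]; return dep(n,np.c_[u.ravel(),v.ravel()],d.ravel()).reshape(420,560,3)
E
python3 - <<'E'
from h import *
for n in('scene','top'):
    p,d=grab(n); cv2.imwrite(f'pics/{n}0.png',p[:,:,::-1]); K,D,T=par(n)
    print(n,K[0,0],D,(-T[:3,:3].T@T[:3,3]).round(3),T[2,:3].round(2))
print(arm.state())
E
```

```text
scene 509.8637546731159 [0.02874287 0.         0.         0.         0.        ] [ 0.975 -0.751  1.024] [-0.39  0.48 -0.78]
top 460.33107382458917 [-0.06988353  0.          0.          0.          0.        ] [ 0.35  -0.15   1.046] [ 0.19 -0.02 -0.98]
{'t': 0.1, 'joint_positions': array([ 1.01993373e+00,  2.45742953e-01,  1.55890786e+00,  4.98828848e-06,
        1.33872428e+00, -1.74126409e-01]), 'joint_vel': array([-1.69239679e-03, -2.99444551e-03, -8.32255542e-04, -8.30858658e-04,
        6.57483755e-05,  8.31050855e-04]), 'effort': array([ 4.71318835e-04, -4.30670679e+01, -3.27129042e+01, -1.55957068e-04,
        2.89691845e-03, -6.90634430e-07]), 'ee_pos': array([0.23888413, 0.60400149, 0.25228284]), 'eef_rot': array([ 2.96474386,  1.56901387, -2.12438246]), 'contact_force': array([ 0.55152616,  0.1495693 , -0.0279526 ]), 'torque': array([ 0.02830142, -0.01752992, -0.03269046]), 'opening': 0.08531570276234123}
```

```bash
python3 -c "
import cv2,numpy as np
a=cv2.imread('pics/top0.png');cv2.imwrite('pics/top0b.png',cv2.resize(a,(800,600)))"
```

```text
(no output)
```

View pics/scene0.png

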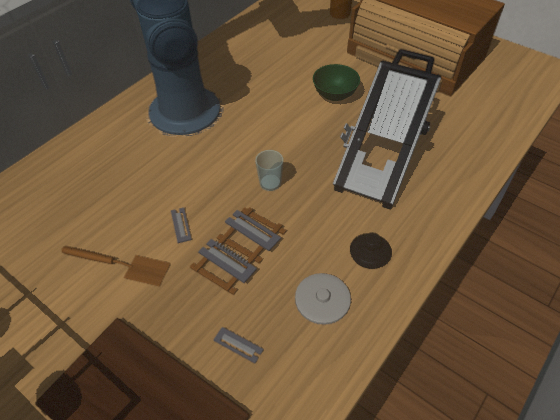

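View pics/top0.png

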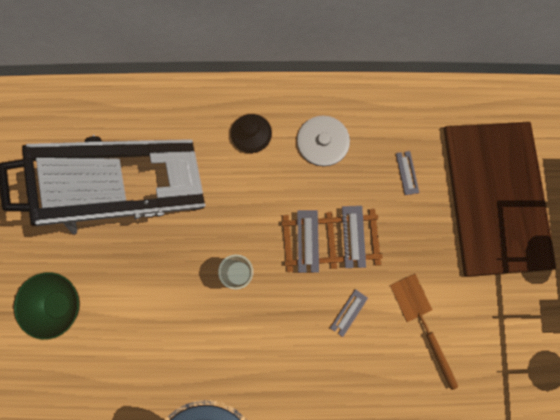

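```bash
python3 - <<'E'
from h import *
p,d=load('top'); s,ds=load('scene')
a=cv2.resize(p[195:285,275:395],(400,300),interpolation=3); b=cv2.resize(s[195:300,180:320],(400,300),interpolation=3)
c=cv2.resize(p[125:230,0:210],(400,300)[::1],interpolation=3)
c=cv2.resize(p[130:235,75:215],(400,300),interpolation=3); e=cv2.resize(s[100:205,310:450],(400,300),interpolation=3)
cv2.imwrite('pics/crops1.png',np.vstack([np.hstack([a,b]),np.hstack([c,e])])[:,:,::-1])
for n,D in(('top',d),('scene',ds)):
    C=cloud(n,D); 
    pts={'top':[(308,241),(298,241),(354,237),(407,173),(349,312),(180,172),(60,180),(236,258),(325,140),(255,132)],'scene':[(252,229),(227,261),(370,178),(400,100)]}[n]
    for u,v in pts: print(n,u,v,C[v,u].round(4))
E
```

```text
top 308 241 [ 0.4584 -0.2284  0.0184]
top 298 241 [ 0.4584 -0.2058  0.0198]
top 354 237 [ 0.4663 -0.332   0.0202]
top 407 173 [ 0.6182 -0.4666  0.0043]
top 349 312 [ 0.3007 -0.3175  0.0056]
top 180 172 [0.6091 0.055  0.0588]
top 60 180 [0.5645 0.268  0.1752]
top 236 258 [ 0.4186 -0.0708  0.0615]
top 325 140 [ 0.6925 -0.2723  0.026 ]
top 255 132 [ 0.7016 -0.1109  0.057 ]
scene 252 229 [ 0.4573 -0.225   0.0161]
scene 227 261 [ 0.4717 -0.3324  0.0192]
scene 370 178 [0.614  0.0548 0.0595]
scene 400 100 [0.5701 0.2474 0.1589]
```

View pics/crops1.png

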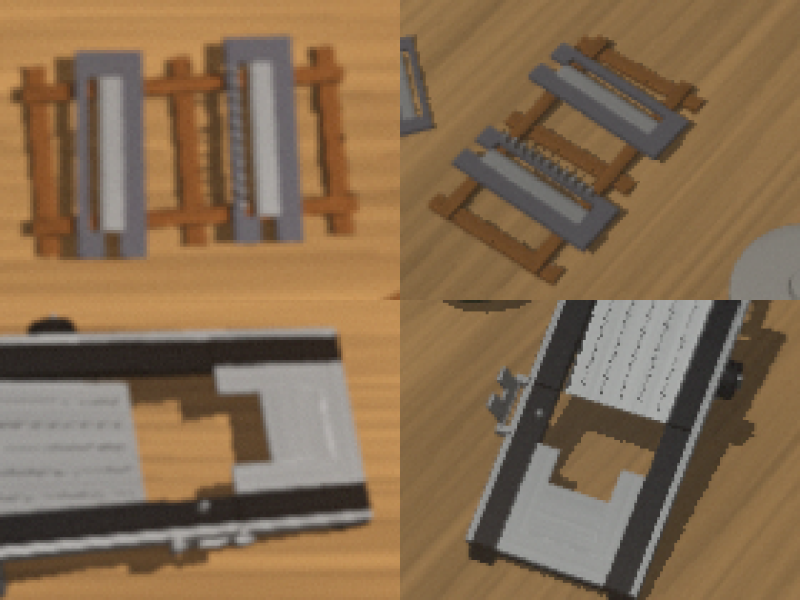

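```bash
cat >> h.py <<'E'
def plane(P):
    for _ in range(6):
        c=P.mean(0); n=np.linalg.svd(P-c,full_matrices=False)[2][2]; n*=np.sign(n[2]); r=(P-c)@n; P=P[abs(r)<2.5*max(np.std(r),5e-4)]
    return c,n,np.std(r),len(P)
def tri(uv1,uv2):
    (o1,d1),(o2,d2)=ray('top',[uv1]),ray('scene',[uv2]); d1=d1[0]/np.linalg.norm(d1);d2=d2[0]/np.linalg.norm(d2)
    s=np.linalg.lstsq(np.c_[d1,-d2],o2-o1,rcond=None)[0]; a,b=o1+s[0]*d1,o2+s[1]*d2
    return (a+b)/2,np.linalg.norm(a-b)
E
python3 - <<'E'
from h import *
for n,box in(('top',(285,335,195,290)),('scene',(215,290,200,255))):
    p,d=load(n); hsv=cv2.cvtColor(p,cv2.COLOR_RGB2HSV)
    m=((hsv[:,:,0]>95)&(hsv[:,:,0]<140)&(hsv[:,:,1]>25)&(hsv[:,:,2]>60)|((hsv[:,:,1]<40)&(hsv[:,:,2]>110))).astype(np.uint8)
    mm=np.zeros_like(m); u0,u1,v0,v1=box; mm[v0:v1,u0:u1]=m[v0:v1,u0:u1]
    k,l,st,ce=cv2.connectedComponentsWithStats(mm); i=1+np.argmax(st[1:,4]); mm=(l==i).astype(np.uint8)
    c=max(cv2.findContours(mm,cv2.RETR_EXTERNAL,cv2.CHAIN_APPROX_NONE)[0],key=len).reshape(-1,2)
    P=onplane(n,c,[0,0,.020 if n=='top' else .0185],np.array([0,0,1.]))
    r=cv2.minAreaRect((P[:,:2]*1000).astype(np.float32)); print(n,st[i],r, 'z',np.median(cloud(n,d)[mm>0][:,2]))
    # side lines of long edges
for n in('top','scene'):
    p,d=load(n); C=cloud(n,d); g=p.max(2)
    box=(25,200,140,225) if n=='top' else (335,440,60,205)
    B=np.zeros(g.shape,bool);B[box[2]:box[3],box[0]:box[1]]=1
    blk=B&(g<75)&(C[:,:,2]>.045)&(p.astype(int).ptp(2)<25) if hasattr(p,'ptp') else B&(g<75)&(C[:,:,2]>.045)&(np.ptp(p.astype(int),axis=2)<25)
    c,nr,s,k=plane(C[blk]); print(n,'rail plane',c.round(4),nr.round(4),np.degrees(np.arccos(nr[2])).round(2),s,k,'z at x.6,y.1', (c[2]-(nr[:2]@(np.array([.6,.1])-c[:2]))/nr[2]).round(4))
print('pin top',tri((146,202),(358.7,139.2)))
E
```

```text
top [304 217  10  48 378] ((459.77545166015625, -229.59999084472656), (105.79318237304688, 18.344457626342773), 0.20765098929405212) z 0.020601287369685667
scene [235 219  34  22 149] ((457.690185546875, -227.29713439941406), (100.8041763305664, 11.253722190856934), 0.3231890797615051) z 0.019980050057441082
top rail plane [0.5735 0.2081 0.1475] [ 0.1093 -0.4898  0.8649] 30.12 0.002355341804384347 3577 z at x.6,y.1 0.083
scene rail plane [0.5789 0.1944 0.1371] [ 0.1175 -0.4864  0.8658] 30.02 0.005292731571433667 2719 z at x.6,y.1 0.0812
pin top (array([0.53470511, 0.11686799, 0.09965223]), np.float64(0.0018982000946559888))
```

```bash
python3 - <<'E'
from h import *
p,d=load('top');hsv=cv2.cvtColor(p,cv2.COLOR_RGB2HSV)
print([ (u,hsv[241,u].tolist()) for u in range(292,326,2)])
# blade by low saturation
for n,box in(('top',(285,335,195,290)),('scene',(215,290,200,255))):
    p,d=load(n); hsv=cv2.cvtColor(p,cv2.COLOR_RGB2HSV); q=p.astype(int)
    m=(q[:,:,2]>q[:,:,0]-12).astype(np.uint8); mm=np.zeros_like(m); u0,u1,v0,v1=box; mm[v0:v1,u0:u1]=m[v0:v1,u0:u1]
    k,l,st,ce=cv2.connectedComponentsWithStats(mm); i=1+np.argmax(st[1:,4]); mm=(l==i).astype(np.uint8)
    c=max(cv2.findContours(mm,cv2.RETR_EXTERNAL,cv2.CHAIN_APPROX_NONE)[0],key=len)
    c2=cv2.convexHull(c).reshape(-1,2)
    P=onplane(n,c2,[0,0,.020],np.array([0,0,1.]))
    print(n,st[i],cv2.minAreaRect((P[:,:2]*1000).astype(np.float32)))
# mandoline: bright/dark outline edges on the plane in top view
p,d=load('top'); C=cloud('top',d)
m=((C[:,:,2]>.04)).astype(np.uint8); m[:130]=0;m[235:]=0;m[:,210:]=0;m[:,:28]=0
k,l,st,ce=cv2.connectedComponentsWithStats(m); i=1+np.argmax(st[1:,4]);print(st[i])
for nm,rows in(('far',0),('near',1)):
    E=[]
    for u in range(40,198,2):
        v=np.where(l[:,u]==i)[0]
        if len(v):E.append((u,v.min()-.5 if nm=='far' else v.max()+.5))
    P=onplane('top',E,[.5735,.2081,.1475],np.array([.1093,-.4898,.8649]))
    q=cv2.fitLine((P[:,:2]*1000).astype(np.float32),cv2.DIST_HUBER,0,.01,.01).ravel(); print(nm,q,np.degrees(np.arctan2(-q[0],q[1])))
    P=P[(P[:,1]>.0)]; print(P[::8].round(3).tolist())
E
```

```text
[(292, [16, 146, 129]), (294, [16, 142, 86]), (296, [15, 138, 96]), (298, [9, 48, 112]), (300, [176, 20, 100]), (302, [14, 125, 90]), (304, [14, 76, 107]), (306, [15, 17, 148]), (308, [17, 14, 162]), (310, [8, 13, 158]), (312, [176, 15, 123]), (314, [170, 15, 103]), (316, [168, 12, 104]), (318, [15, 100, 145]), (320, [16, 141, 174]), (322, [16, 140, 173]), (324, [16, 140, 178])]
top [298 211  20  61 841] ((458.9837341308594, -227.12681579589844), (42.537628173828125, 135.0958251953125), 89.07646942138672)
scene [225 211  56  40 785] ((460.41168212890625, -227.63504028320312), (47.587554931640625, 140.16705322265625), 89.8731918334961)
[   28   135   175    97 11169]
far [ 2.0397073e-01 -9.7897696e-01  6.6123328e+02  1.8243845e+02] -168.23074
[[0.636, 0.306, 0.195], [0.64, 0.281, 0.18], [0.647, 0.255, 0.165], [0.663, 0.23, 0.148], [0.657, 0.201, 0.133], [0.662, 0.173, 0.117], [0.669, 0.144, 0.099], [0.675, 0.114, 0.082], [0.681, 0.083, 0.063], [0.692, 0.052, 0.044]]
near [ 2.1695985e-01 -9.7618055e-01  4.9732700e+02  1.6261504e+02] -167.46947
[[0.47, 0.285, 0.204], [0.476, 0.262, 0.19], [0.462, 0.235, 0.177], [0.486, 0.212, 0.161], [0.492, 0.186, 0.145], [0.499, 0.16, 0.129], [0.497, 0.131, 0.114], [0.506, 0.103, 0.097], [0.517, 0.074, 0.079], [0.524, 0.043, 0.06]]
```

```bash
cat >> h.py <<'E'
from scipy.spatial.transform import Rotation as Ro
from scipy.linalg import logm, expm
def Rs(): return Ro.from_euler('xyz',arm.state()['eef_rot']).as_matrix()
def toolR(a,zd):  # tool x = a (approach), tool z ~ zd
    a=a/np.linalg.norm(a); z=zd-a*(a@zd); z/=np.linalg.norm(z); return np.c_[a,np.cross(z,a),z]
def rel(R0,p0,R1,p1,n=1):
    """per-row step (mm, rad), n equal rows"""
    T0=np.eye(4);T0[:3,:3]=R0;T0[:3,3]=p0;T1=np.eye(4);T1[:3,:3]=R1;T1[:3,3]=p1
    S=expm(np.real(logm(np.linalg.inv(T0)@T1))/n); print(n,'rows of',(S[:3,3]*1000).round(1),Ro.from_matrix(S[:3,:3]).as_rotvec().round(4))
E
python3 - <<'E'
from h import *
s=arm.state();R=Rs();print('R0\n',R.round(3))
p,d=load('top');g=p.max(2);print(g[197:208,138:156]);p2,_=load('scene');g2=p2.max(2);print(g2[133:146,350:368])
n=np.array([.1057,-.4887,.866])
C=cloud('top',d);C2=cloud('scene',load('scene')[1])
print('z near pin top/scene', C[198:207:2,140:153:3,2].round(4).tolist(), C2[136:143:2,354:364:3,2].round(4).tolist())
psi=-0.009; down=np.array([0,0,-1.])
for sg in(1,-1):
    R1=toolR(down,sg*np.array([-np.sin(psi),np.cos(psi),0])); print(sg,'rot',Ro.from_matrix(R.T@R1).as_rotvec())
    rel(R,s['ee_pos'],R1,np.array([.4595,-.227,.14]),18)
E
```

```text
R0
 [[-0.001 -0.93   0.368]
 [-0.002  0.368  0.93 ]
 [-1.     0.    -0.002]]
[[182 180 183 182 169 133 101  92  90  89  91  89  88  90  88  86  87  84]
 [179 175 174 171 159 127  90  83  82  82  82  78  77  74  73  71  69  65]
 [154 148 140 135 127 104  73  68  76  72  62  62  60  56  59  56  51  49]
 [104  94  86  86  78  67  63  77  98  94  63  50  45  47  47  47  46  49]
 [ 57  53  50  46  49  52  70  98 124 117  80  48  42  44  44  41  46  43]
 [ 45  46  43  46  44  49  70  97 115 103  71  46  45  48  47  46  49  45]
 [ 41  44  43  43  43  52  69  83  89  74  51  48  45  47  43  46  46  43]
 [ 45  46  42  43  46  46  53  60  64  57  48  42  43  46  44  44  45  45]
 [ 49  45  47  44  44  47  45  48  48  47  48  42  43  43  44  46  46  43]
 [ 43  42  47  44  47  42  39  43  42  45  43  45  43  45  45  42  43  45]
 [ 45  44  42  41  45  41  45  49  45  46  45  47  49  50  57  68  77  85]]
[[106 130 123 142 142  62  55  56  54  54  53  51  56  55  47  54 133 131]
 [ 96 131 146 140 117  57  52  54  53  54  53  52  51  55  41  66 133 129]
 [109 126 143 135  69  52  54  55  51  53  54  
[... 667 characters left out ...]
52  48  49  81  89  80  82  77  78]
 [ 99  52  55  56  58  55  55  57  55  54  49  67  78  81  81  79  78  75]]
z near pin top/scene [[-0.0006, 0.0033, -0.0012, 0.0029, 0.0021], [0.1017, 0.096, 0.1004, 0.0917, 0.0873], [0.1015, 0.0989, 0.1038, 0.0917, 0.088], [0.1007, 0.0934, 0.0953, 0.094, 0.0881], [0.1024, 0.099, 0.0972, 0.0915, 0.0906]] [[0.0967, 0.1012, 0.097, 0.1001], [0.0945, 0.0957, 0.0964, 0.0987], [0.0942, 0.0968, 0.0956, 0.0012], [0.092, 0.0955, 0.0907, -0.003]]
1 rot [-0.36773724 -0.00167718 -0.00063267]
18 rows of [  6.3 -21.4 -43. ] [-0.0204 -0.0001 -0.    ]
-1 rot [ 2.77385432e+00 -8.87488283e-04  2.35269377e-03]
18 rows of [  6.2 -62.6  24.7] [ 1.541e-01 -0.000e+00  1.000e-04]
```

{"api": "carry_out", "payload": {
  "motion": "50 6 -21.5 -43 -0.0204 0 0;50 6 -21.5 -43 -0.0204 0 0;50 6 -21.5 -43 -0.0204 0 0;50 6 -21.5 -43 -0.0204 0 0;50 6 -21.5 -43 -0.0204 0 0;50 6 -21.5 -43 -0.0204 0 0;50 6 -21.5 -43 -0.0204 0 0;50 6 -21.5 -43 -0.0204 0 0;50 6 -21.5 -43 -0.0204 0 0;50 6 -21.5 -43 -0.0204 0 0",
  "squeeze": 30
}}

```text
t: 1.1
ee_pos: [0.3241, 0.1304, 0.1929]
eef_rot: [-1.313, 1.57, 0.087]
contact_force: [0.3, -0.0, 0.1]
opening: 0.0686
```

{"api": "carry_out", "payload": {
  "motion": "50 6 -21.5 -43 -0.0204 0 0;50 6 -21.5 -43 -0.0204 0 0;50 6 -21.5 -43 -0.0204 0 0;50 6 -21.5 -43 -0.0204 0 0;50 6 -21.5 -43 -0.0204 0 0;50 6 -21.5 -43 -0.0204 0 0;50 6 -21.5 -43 -0.0204 0 0;50 6 -21.5 -43 -0.0204 0 0;50 0 0 0 0 0 0;50 0 0 0 0 0 0"
}}

```text
t: 2.1
ee_pos: [0.4602, -0.2275, 0.1443]
eef_rot: [0.829, 1.568, 2.389]
contact_force: [-0.7, 0.4, 0.3]
opening: 0.0684
```

```bash
python3 - <<'E'
from h import *
s=arm.state();R=Rs();print(s['ee_pos'],s['joint_positions'].round(3),s['opening'],s['contact_force'])
R1=toolR(np.array([0,0,-1.]),np.array([np.sin(.009),np.cos(.009),0]))
rel(R,s['ee_pos'],R1,np.array([.4595,-.227,.07]),4)
print(tri((146,201.3),(358.3,139)))
p,_=grab('top');q,_=grab('scene')
cv2.imwrite('pics/a1.png',np.hstack([cv2.resize(p[180:300,260:420],(400,300),interpolation=3),cv2.resize(q[150:285,160:340],(400,300),interpolation=3)])[:,:,::-1])
E
```

```text
[ 0.46018047 -0.22748184  0.14428716] [-0.68   0.057  1.983  0.     1.104 -2.24 ] 0.06837293276574213 [-0.68146517  0.35044899  0.29083925]
4 rows of [18.6  0.2  0.1] [-0.0005  0.0004 -0.0005]
(array([0.53507435, 0.11557467, 0.10198735]), np.float64(5.6297322020781304e-05))
```

{"api": "carry_out", "payload": {
  "motion": "50 30 0 0 0 0 0;50 30 0 0 0 0 0;50 30 0 0 0 0 0;50 10 0 0 0 0 0;50 8 0 0 0 0 0;50 7 0 0 0 0 0;50 0 0 0 0 0 0;50 0 0 0 0 0 0"
}}

```text
t: 3.0
ee_pos: [0.4612, -0.2275, 0.0312]
eef_rot: [-2.249, 1.569, -0.687]
contact_force: [-0.3, 0.1, 0.5]
opening: 0.0688
```

View pics/a1.png

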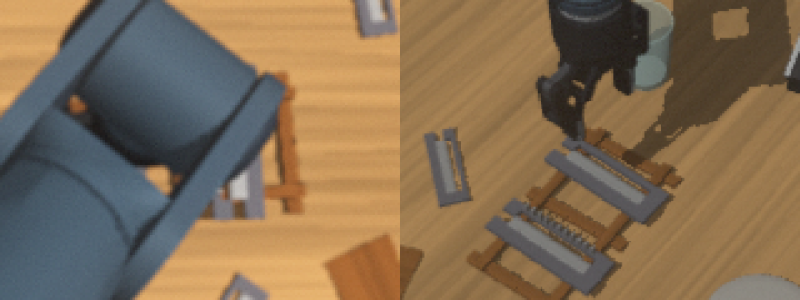

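{"api": "carry_out", "payload": {
  "motion": "50 2 1.5 0 0 0 0;100 0 0 0 0 0 0;255 0 0 0 0 0 0;255 0 0 0 0 0 0;255 0 0 0 0 0 0;255 0 0 0 0 0 0;255 0 0 0 0 0 0",
  "squeeze": 40
}}

```text
t: 3.7
ee_pos: [0.4594, -0.2275, 0.0288]
eef_rot: [-2.437, 1.57, -0.876]
contact_force: [-1.4, 0.7, 5.5]
opening: 0.0445
```

```bash
python3 - <<'E'
from h import *
s=arm.state();print(s['ee_pos'],s['opening'],s['contact_force'])
q,_=grab('scene')
cv2.imwrite('pics/a2.png',cv2.resize(q[165:270,180:320],(800,600),interpolation=3)[:,:,::-1])
E
```

```text
[ 0.45944561 -0.22749026  0.02883857] 0.04446868507458525 [-1.41723372  0.71490507  5.48239499]
```

View pics/a2.png

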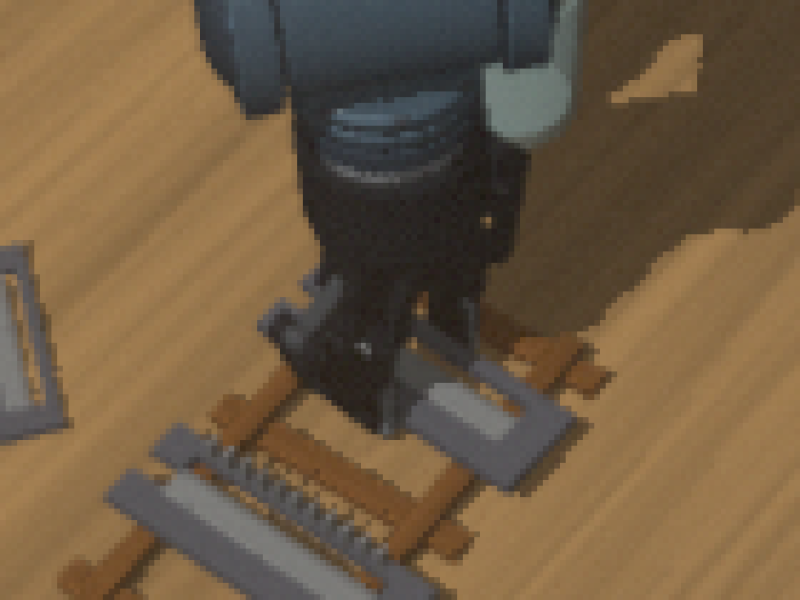

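{"api": "carry_out", "payload": {
  "motion": "255 -3 0 0 0 0 0;255 -10 0 0 0 0 0;255 -30 0 0 0 0 0;255 -40 0 0 0 0 0;255 -40 0 0 0 0 0;255 -27 0 0 0 0 0;255 0 0 0 0 0 0;255 0 0 0 0 0 0"
}}

```text
t: 4.55
ee_pos: [0.459, -0.227, 0.1786]
eef_rot: [-2.159, 1.57, -0.598]
contact_force: [-0.4, 0.8, -0.6]
opening: 0.0445
```

```bash
cat >> h.py <<'E'
yaw=np.radians(12.2); ex=np.array([np.cos(yaw),np.sin(yaw),0]); nn=np.array([np.sin(yaw)/2,-np.cos(yaw)/2,np.sqrt(.75)]); ey=np.cross(nn,ex)
S0=np.array([.5910,.1313,.0959]); Rseat=toolR(-nn,ey)
E
python3 - <<'E'
from h import *
s=arm.state();R=Rs();print(s['ee_pos'],s['opening'],s['contact_force'])
rel(R,s['ee_pos'],Rseat,S0+nn*.095,14)
E
```

```text
[ 0.45901159 -0.22698125  0.17857977] 0.04454625707047203 [-0.35674133  0.8122491  -0.61568649]
14 rows of [  5.1 -12.2  20.9] [-0.0155 -0.0373  0.0042]
```

{"api": "carry_out", "payload": {
  "motion": "255 5.1 -12.2 20.9 -0.0155 -0.0373 0.0042;255 5.1 -12.2 20.9 -0.0155 -0.0373 0.0042;255 5.1 -12.2 20.9 -0.0155 -0.0373 0.0042;255 5.1 -12.2 20.9 -0.0155 -0.0373 0.0042;255 5.1 -12.2 20.9 -0.0155 -0.0373 0.0042;255 5.1 -12.2 20.9 -0.0155 -0.0373 0.0042;255 5.1 -12.2 20.9 -0.0155 -0.0373 0.0042;255 5.1 -12.2 20.9 -0.0155 -0.0373 0.0042;255 5.1 -12.2 20.9 -0.0155 -0.0373 0.0042;255 5.1 -12.2 20.9 -0.0155 -0.0373 0.0042"
}}

```text
t: 5.55
ee_pos: [0.5663, -0.0055, 0.1594]
eef_rot: [0.045, 1.192, 1.763]
contact_force: [-0.7, 0.1, -0.4]
opening: 0.0444
```

{"api": "carry_out", "payload": {
  "motion": "255 5.1 -12.2 20.9 -0.0155 -0.0373 0.0042;255 5.1 -12.2 20.9 -0.0155 -0.0373 0.0042;255 5.1 -12.2 20.9 -0.0155 -0.0373 0.0042;255 5.1 -12.2 20.9 -0.0155 -0.0373 0.0042;255 0 0 0 0 0 0;255 0 0 0 0 0 0;255 0 0 0 0 0 0"
}}

```text
t: 6.25
ee_pos: [0.6003, 0.0842, 0.1765]
eef_rot: [0.006, 1.046, 1.788]
contact_force: [-0.1, 0.6, -1.2]
opening: 0.0445
```

```bash
python3 - <<'E'
from h import *
s=arm.state();R=Rs();print(s['ee_pos'],s['opening'],s['contact_force'],s['joint_positions'].round(2))
rel(R,s['ee_pos'],Rseat,S0+nn*(.0148+.030),4)
p,_=grab('top');q,_=grab('scene')
cv2.imwrite('pics/a3.png',np.hstack([cv2.resize(p[110:230,70:230],(400,300),interpolation=3),cv2.resize(q[75:210,290:470],(400,300),interpolation=3)])[:,:,::-1])
E
```

```text
[0.60027668 0.08418544 0.17653639] 0.04448691451711366 [-0.07077969  0.56181232 -1.23520028] [-0.23  0.3   1.69  0.48  1.41 -2.15]
4 rows of [12.3 -0.2  0.3] [-0.0006  0.0003 -0.0005]
```

View pics/a3.png

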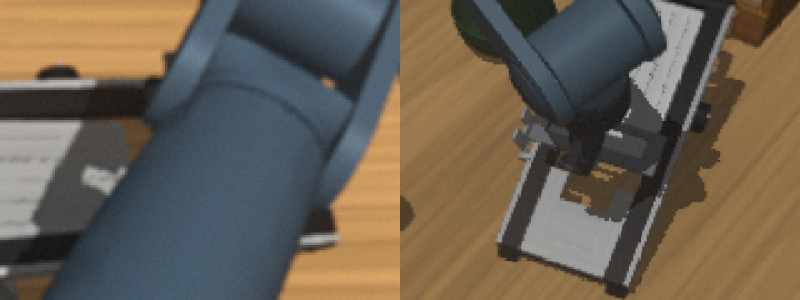

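{"api": "carry_out", "payload": {
  "motion": "255 12.3 -0.2 0.3 0 0 0;255 12.3 -0.2 0.3 0 0 0;255 12.3 -0.2 0.3 0 0 0;255 12.3 -0.2 0.3 -0.002 0.001 -0.002;255 0 0 0 0 0 0;255 0 0 0 0 0 0"
}}

```text
t: 6.95
ee_pos: [0.5962, 0.1103, 0.1354]
eef_rot: [-0.003, 1.047, 1.782]
contact_force: [0.2, -0.0, -0.3]
opening: 0.0448
```

```bash
cat > ov.py <<'E'
from h import *
def overlay(name,n='scene',box=(310,85,450,190),S0=S0):
    s=arm.state();R=Rs();p0=s['ee_pos'];print(p0.round(4),s['opening'],s['contact_force'].round(1))
    print('TCP in seat mm',(np.array([ex,ey,nn])@(p0-S0)*1000).round(1),'rot err',Ro.from_matrix(Rseat.T@R).as_rotvec().round(4))
    q,_=grab(n); u0,v0,u1,v1=box; k=800/(u1-u0)
    im=cv2.resize(q[v0:v1,u0:u1],(800,600),interpolation=3)[:,:,::-1].copy()
    def draw(X,col,cl=True):
        w=((proj(n,X)-[u0,v0]+.5)*k).round().astype(np.int32); cv2.polylines(im,[w],cl,col,1)
    T=lambda a:p0+np.array(a)@np.array([-R[:,1],R[:,2],-R[:,0]])/1000
    O=[(-70,-23),(70,-23),(70,23),(-70,23),(-70,5.5),(-52,5.5),(-52,-5.5),(-70,-5.5)]
    draw(T([(x,y,-8.8) for x,y in O]),(0,255,0)); draw(T([(x,y,-14.8) for x,y in O]),(0,160,0))
    W=lambda a:S0+np.array(a)@np.array([ex,ey,nn])/1000
    draw(W([(-73,-26,6),(73,-26,6),(73,26,6),(-73,26,6)]),(0,0,255)); draw(W([(-58,0,0),(-58,0,10)]),(255,0,255),False)
    draw(W([(-80,-132,6),(80,-132,6),(80,268,6),(-80,268,6)]),(255,128,0))
    cv2.imwrite(f'pics/{name}.png',im)
E
python3 -c "
from ov import *
overlay('a4')"
```

```text
[0.5962 0.1103 0.1354] 0.044770443562774195 [ 0.2 -0.  -0.3]
TCP in seat mm [ 0.6  1.  45. ] rot err [-0.0016 -0.0001 -0.0008]
```

View pics/a4.png

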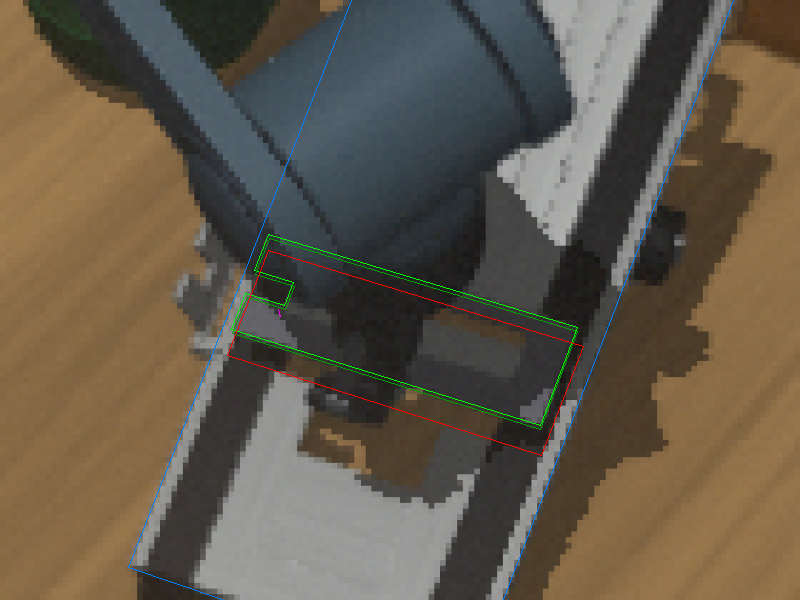

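{"api": "carry_out", "payload": {
  "motion": "255 8 0.6 -1 0 0 0;255 8 0 0 0.0016 0 0.0008;255 4 0 0 0 0 0;255 0 0 0 0 0 0;255 0 0 0 0 0 0"
}}

```text
t: 7.5
ee_pos: [0.5939, 0.1188, 0.1179]
eef_rot: [-0.001, 1.047, 1.782]
contact_force: [1.1, 0.6, -0.2]
opening: 0.0447
```

```bash
python3 -c "
from ov import *
overlay('a5',box=(320,100,420,175))"
```

```text
[0.5939 0.1188 0.1179] 0.044732845042040566 [ 1.1  0.6 -0.2]
TCP in seat mm [ 0.2 -0.1 25.5] rot err [ 0.0001  0.0001 -0.0008]
```

View pics/a5.png

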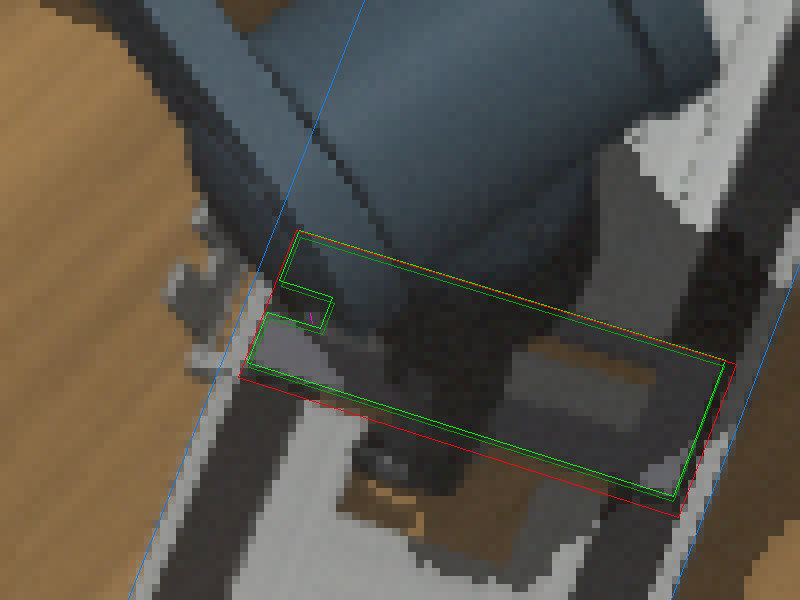

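{"api": "carry_out", "payload": {
  "motion": "255 1.5 0 0 0 0 0;255 1.5 0 0 0 0 0;255 1 0 0 0 0 0;255 1 0 0 0 0 0;255 0 0 0 0 0 0;255 0 0 0 0 0 0"
}}

```text
t: 8.15
ee_pos: [0.5934, 0.1212, 0.1137]
eef_rot: [-0.001, 1.047, 1.782]
contact_force: [0.3, -0.2, -0.4]
opening: 0.045
```

{"api": "carry_out", "payload": {
  "motion": "255 1 0 0 0 0 0;255 1 0 0 0 0 0;255 1 0 0 0 0 0;255 0 0 0 0 0 0;255 0 0 0 0 0 0"
}}

```text
t: 8.65
ee_pos: [0.5931, 0.1227, 0.111]
eef_rot: [-0.001, 1.047, 1.782]
contact_force: [-0.3, 0.8, 0.5]
opening: 0.0446
```

```bash
python3 - <<'E'
from h import *
s=arm.state();M=np.array([ex,ey,nn]);print((M@(s['ee_pos']-S0)*1000).round(2),(M@s['contact_force']).round(1),(M@s['torque']).round(2),s['opening'])
E
```

```text
[ 0.23 -0.1  17.54] [-0.1  0.9 -0. ] [-0.28 -0.04 -0.03] 0.04456683457067853
```

{"api": "carry_out", "payload": {
  "motion": "255 0.5 0 0 0 0 0;255 0.5 0 0 0 0 0;255 0.5 0 0 0 0 0;255 0 0 0 0 0 0;255 0 0 0 0 0 0"
}}

```text
t: 9.15
ee_pos: [0.593, 0.1234, 0.1098]
eef_rot: [-0.001, 1.047, 1.782]
contact_force: [0.5, -0.0, -0.5]
opening: 0.0447
```

{"api": "carry_out", "payload": {
  "motion": "255 0.5 0 0 0 0 0;255 0.5 0 0 0 0 0;255 0 0 0 0 0 0;255 0 0 0 0 0 0"
}}

```text
t: 9.55
ee_pos: [0.5928, 0.1239, 0.1089]
eef_rot: [-0.001, 1.047, 1.782]
contact_force: [-0.3, 0.6, -0.8]
opening: 0.0446
```

{"api": "carry_out", "payload": {
  "motion": "255 0.5 0 0 0 0 0;255 0.5 0 0 0 0 0;255 0 0 0 0 0 0;255 0 0 0 0 0 0"
}}

```text
t: 9.95
ee_pos: [0.5927, 0.1244, 0.108]
eef_rot: [-0.001, 1.047, 1.782]
contact_force: [1.1, -0.8, -0.4]
opening: 0.0447
```

{"api": "carry_out", "payload": {
  "motion": "255 0.5 0 0 0 0 0;255 0.5 0 0 0 0 0;255 0 0 0 0 0 0;255 0 0 0 0 0 0"
}}

```text
t: 10.35
ee_pos: [0.5928, 0.1245, 0.1077]
eef_rot: [-0.002, 1.048, 1.782]
contact_force: [-3.7, -3.2, 5.2]
opening: 0.0448
```

{"api": "carry_out", "payload": {
  "motion": "255 0 0.5 0 0 0 0;255 0 0.5 0 0 0 0;255 0 0 0 0 0 0;255 0 0 0 0 0 0"
}}

```text
t: 10.75
ee_pos: [0.5927, 0.1245, 0.1078]
eef_rot: [-0.006, 1.048, 1.777]
contact_force: [4.8, -1.8, 3.8]
opening: 0.0445
```

```bash
python3 - <<'E'
from ov import *
overlay('a6',box=(320,100,420,175))
s=arm.state();M=np.array([ex,ey,nn]);print((M@s['contact_force']).round(1),(M@s['torque']).round(2),s['opening'])
E
```

```text
[0.5927 0.1245 0.1078] 0.04447582042356775 [ 4.8 -1.8  3.8]
TCP in seat mm [ 0.2 -0.1 13.8] rot err [-0.0002  0.0008 -0.0036]
[ 3.1 -1.2  4.2] [-0.33 -0.59 -0.12] 0.044714408608670056
```

View pics/a6.png

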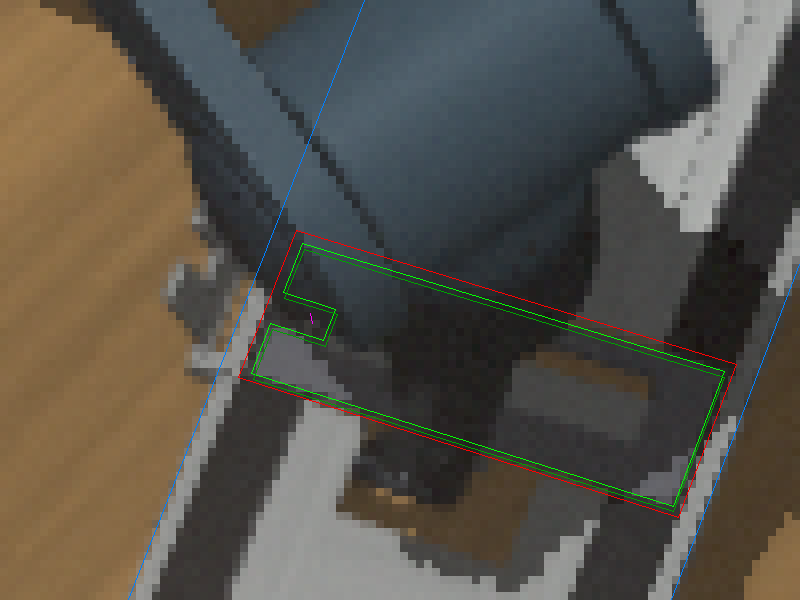

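{"api": "carry_out", "payload": {
  "motion": "255 0.4 -0.4 0 0 0 0;255 0.4 0 0 0 0 0;255 0 0 0 0 0 0;255 0 0 0 0 0 0"
}}

```text
t: 11.2
ee_pos: [0.5928, 0.1246, 0.1077]
eef_rot: [-0.004, 1.048, 1.78]
contact_force: [0.7, -4.7, 9.2]
opening: 0.0446
```

```bash
python3 - <<'E'
from h import *
s=arm.state();M=np.array([ex,ey,nn]);print((M@(s['ee_pos']-S0)*1000).round(2),(M@s['contact_force']).round(1),(M@s['torque']).round(2),s['opening'])
E
```

```text
[ 0.29 -0.11 13.72] [-0.3  0.4 10.4] [-0.25  0.07 -0.02] 0.04463026576275795
```

{"api": "carry_out", "payload": {
  "motion": "255 -0.8 0 0 0 0 0;200 0 0 0 0 0 0;85 0 0 0 0 0 0;85 0 0 0 0 0 0;85 0 0 0 0 0 0;85 0 0 0 0 0 0;85 -4 0 0 0 0 0;85 -8 0 0 0 0 0;85 -20 0 0 0 0 0;85 -40 0 0 0 0 0"
}}

```text
t: 12.2
ee_pos: [0.5976, 0.09, 0.1681]
eef_rot: [0.01, 1.045, 1.793]
contact_force: [-0.4, -0.8, -0.1]
opening: 0.0569
```

```bash
python3 - <<'E'
from h import *
s=arm.state();M=np.array([ex,ey,nn]);print((M@(s['ee_pos']-S0)*1000).round(2),(M@s['contact_force']).round(1),s['opening'],s['joint_positions'].round(2))
E
```

```text
[-2.250e+00 -8.000e-02  8.337e+01] [-0.6 -0.6  0.2] 0.05693144215652994 [-0.22  0.31  1.7   0.48  1.39 -2.15]
```

{"api": "carry_out", "payload": {
  "motion": "255 -12 0 0 0 0 0;255 0 20 0 0 0 0;255 0 30 0 0 0 0;255 0 30 0 0 0 0;255 0 30 0 0 0 0;255 0 23 0 0 0 0;255 0 0 0 0 0 0;255 0 0 0 0 0 0",
  "squeeze": 20
}}

```text
t: 13.0
ee_pos: [0.4711, 0.0556, 0.1801]
eef_rot: [-0.003, 1.048, 1.78]
contact_force: [-0.3, 0.3, 0.6]
opening: -0.0002
```

```bash
python3 - <<'E'
from h import *
s=arm.state();M=np.array([ex,ey,nn]);print((M@(s['ee_pos']-S0)*1000).round(2),(M@s['contact_force']).round(1),s['opening'],s['joint_positions'].round(2),Ro.from_matrix(Rs().T@Rseat).as_rotvec().round(4))
p,_=grab('top');q,_=grab('scene')
cv2.imwrite('pics/a7.png',np.hstack([cv2.resize(p[140:230,80:200],(400,300),interpolation=3),cv2.resize(q[95:185,320:440],(400,300),interpolation=3)])[:,:,::-1])
E
```

```text
[-1.3314e+02 -6.0000e-02  9.7240e+01] [-0.3  0.6  0.3] -0.0002480476882419433 [-0.34  0.01  2.02  0.44  1.42 -2.26] [-0.0002 -0.0005  0.0021]
```

View pics/a7.png

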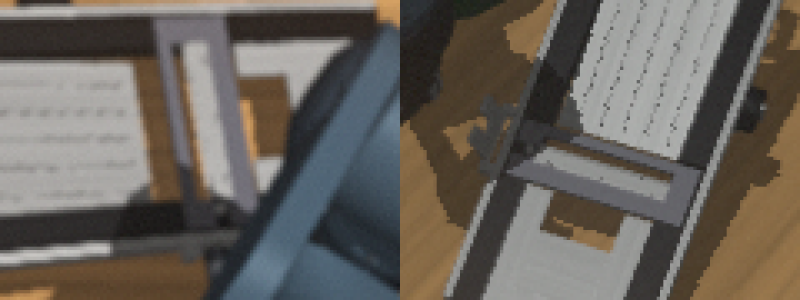

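{"api": "carry_out", "payload": {
  "motion": "255 20 0 0 0 0 0;255 20 0 0 0 0 0;255 0 -8 0 0 0 0;255 0 -8 0 0 0 0;255 0 -6 0 0 0 0;255 0 -6 0 0 0 0;255 0 -6 0 0 0 0;255 0 0 0 0 0 0"
}}

```text
t: 13.9
ee_pos: [0.5009, 0.0822, 0.1457]
eef_rot: [-0.004, 1.048, 1.78]
contact_force: [0.4, -0.5, 0.4]
opening: 0.0001
```

{"api": "carry_out", "payload": {
  "motion": "255 0 -6 0 0 0 0;255 0 -5 0 0 0 0;255 0 -5 0 0 0 0;255 0 -5 0 0 0 0;255 0 -5 0 0 0 0;255 0 0 0 0 0 0"
}}

```text
t: 14.5
ee_pos: [0.5261, 0.0879, 0.1454]
eef_rot: [-0.003, 1.048, 1.78]
contact_force: [0.8, 0.7, -0.2]
opening: -0.0001
```

```bash
python3 - <<'E'
from h import *
s=arm.state();M=np.array([ex,ey,nn]);print((M@(s['ee_pos']-S0)*1000).round(2),(M@s['contact_force']).round(1),(M@s['torque']).round(2))
E
```

```text
[-72.56  -0.11  57.24] [ 0.9  0.3 -0.4] [-0.2  -0.02 -0.02]
```

{"api": "carry_out", "payload": {
  "motion": "255 3 -1 0 0 0 0;255 3 -2 0 0 0 0;255 3 -2 0 0 0 0;255 3 -2 0 0 0 0;255 3 -2 0 0 0 0;255 3 -2 0 0 0 0;255 2 0 0 0 0 0;255 0 0 0 0 0 0"
}}

```text
t: 15.3
ee_pos: [0.5338, 0.1002, 0.1276]
eef_rot: [-0.001, 1.047, 1.783]
contact_force: [-0.3, -0.6, 0.3]
opening: 0.0002
```

```bash
python3 - <<'E'
from h import *
s=arm.state();M=np.array([ex,ey,nn]);print((M@(s['ee_pos']-S0)*1000).round(2),(M@s['contact_force']).round(1),(M@s['torque']).round(2))
E
```

```text
[-62.46  -0.07  36.6 ] [-0.4 -0.3  0.5] [-0.33 -0.05 -0.04]
```

{"api": "carry_out", "payload": {
  "motion": "255 1 0 0 0 0 0;255 1 0 0 0 0 0;255 1 0 0 0 0 0;255 0 0 0 0 0 0;255 0 0 0 0 0 0"
}}

```text
t: 15.8
ee_pos: [0.5337, 0.1014, 0.1254]
eef_rot: [-0.002, 1.047, 1.782]
contact_force: [0.2, -1.0, 0.5]
opening: -0.0
```

{"api": "carry_out", "payload": {
  "motion": "255 0.7 0 0 0 0 0;255 0.7 0 0 0 0 0;255 0 0 0 0 0 0;255 0 0 0 0 0 0"
}}

```text
t: 16.2
ee_pos: [0.5335, 0.1021, 0.1241]
eef_rot: [-0.001, 1.047, 1.782]
contact_force: [0.4, -0.4, 0.3]
opening: 0.0001
```

{"api": "carry_out", "payload": {
  "motion": "255 0.7 0 0 0 0 0;255 0.5 0 0 0 0 0;255 0 0 0 0 0 0;255 0 0 0 0 0 0"
}}

```text
t: 16.6
ee_pos: [0.5336, 0.1024, 0.1236]
eef_rot: [-0.002, 1.048, 1.782]
contact_force: [-0.5, -3.0, 5.2]
opening: -0.0001
```

{"api": "carry_out", "payload": {
  "motion": "255 0.5 0 0 0 0 0;255 0.5 0 0 0 0 0;255 0 0 0 0 0 0;255 0 0 0 0 0 0"
}}

```text
t: 17.0
ee_pos: [0.5337, 0.1024, 0.1235]
eef_rot: [-0.002, 1.048, 1.783]
contact_force: [-3.6, -5.8, 10.6]
opening: 0.0002
```

```bash
python3 - <<'E'
from h import *
s=arm.state();M=np.array([ex,ey,nn]);print((M@(s['ee_pos']-S0)*1000).round(2),(M@s['contact_force']).round(1),(M@s['torque']).round(2))
E
```

```text
[-62.15  -0.12  31.98] [-4.7  1.1 11.6] [-0.22  0.77 -0.02]
```

{"api": "carry_out", "payload": {
  "motion": "255 0.5 0 0 0 0 0;255 0.4 0 0 0 0 0;255 0 0 0 0 0 0;255 0 0 0 0 0 0;255 -2 0 0 0 0 0;255 -10 0 0 0 0 0;255 -30 0 0 0 0 0;255 -40 0 0 0 0 0;255 -40 0 0 0 0 0;255 0 0 0 0 0 0"
}}

```text
t: 18.0
ee_pos: [0.5491, 0.0415, 0.2325]
eef_rot: [-0.019, 1.052, 1.764]
contact_force: [0.5, 0.8, 0.2]
opening: 0.0
```

{"api": "carry_out", "payload": {
  "motion": "255 -20 0 -45 0 0 0;255 -20 0 -45 0 0 0;255 -10 0 -45 0 0 0;255 0 0 -45 0 0 0;255 0 0 0 0 0 0;255 0 0 0 0 0 0"
}}

```text
t: 18.6
ee_pos: [0.5834, -0.1328, 0.1788]
eef_rot: [0.003, 1.045, 1.785]
contact_force: [-0.3, 0.6, 0.6]
opening: -0.0
```

```bash
python3 - <<'E'
from h import *
s=arm.state();print(s['t'],s['ee_pos'],s['contact_force'].round(1))
p,d=grab('top');q,dq=grab('scene')
cv2.imwrite('pics/a8.png',np.hstack([cv2.resize(p[140:230,80:200],(400,300),interpolation=3),cv2.resize(q[95:185,320:440],(400,300),interpolation=3)])[:,:,::-1])
M=np.array([ex,ey,nn])
for n,D in(('top',d),('scene',dq)):
    L=(cloud(n,D)-S0)@M.T*1000
    for nm,x0,x1,y0,y1 in(('prong+',-70,-52,8,18),('prong-',-70,-52,-18,-8),('blade+x',50,68,-20,20),('bladey-',-35,35,-21,-15),('above',-105,-60,-20,20)):
        m=(L[:,:,0]>x0)&(L[:,:,0]<x1)&(L[:,:,1]>y0)&(L[:,:,1]<y1)&(L[:,:,2]>-20)&(L[:,:,2]<60)
        if m.sum(): print(n,nm,m.sum(),'median',np.median(L[m][:,2]).round(1),'max',L[m][:,2].max().round(1))
E
```

```text
18.6 [ 0.58342366 -0.13283136  0.17884491] [-0.3  0.6  0.6]
top prong+ 40 median 11.5 max 14.5
top prong- 37 median 11.5 max 14.9
top blade+x 145 median 5.7 max 10.9
top bladey- 82 median 6.1 max 10.6
top above 267 median 11.3 max 16.9
scene prong+ 25 median 10.7 max 16.1
scene prong- 22 median 9.6 max 13.0
scene blade+x 111 median 4.8 max 11.2
scene bladey- 66 median 5.1 max 10.2
scene above 170 median 9.7 max 17.6
```

View pics/a8.png

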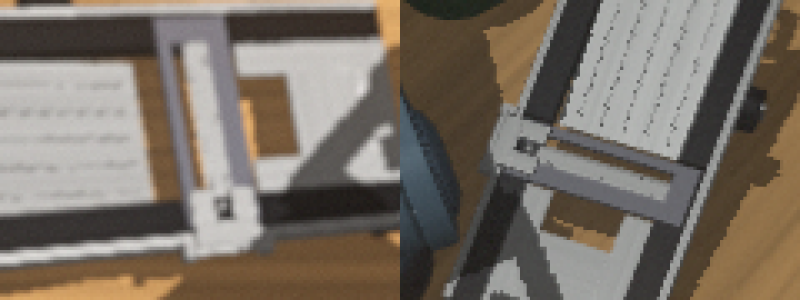

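```bash
python3 - <<'E'
from h import *
a=cv2.imread('pics/scene0.png')[:,:,::-1].astype(int);b=load('scene')[0].astype(int)
at=cv2.imread('pics/top0.png')[:,:,::-1].astype(int);bt=load('top')[0].astype(int)
df=lambda a,b,x:np.abs(a-b)[x[1]:x[3],x[0]:x[2]].mean().round(1)
for k,x in dict(cup=(255,148,285,190),guard=(348,230,394,268),lid=(293,272,353,324),comb=(195,238,258,284)).items(): print('scene',k,df(a,b,x))
for k,x in dict(cup=(216,253,255,290),guard=(228,110,274,155),lid=(295,114,352,167),comb=(335,200,372,270)).items(): print('top',k,df(at,bt,x))
E
```

```text
scene cup 22.1
scene guard 4.0
scene lid 7.9
scene comb 6.3
top cup 36.7
top guard 19.2
top lid 69.9
top comb 29.2
```

{"api": "carry_out", "payload": {
  "motion": "255 -40 0 0 0 0 0;255 -40 0 20 0 0 0;255 -40 0 40 0 0 0;255 -30 0 45 0 0 0;255 0 0 45 0 0 0;255 0 0 45 0 0 0;255 0 0 0 0 0 0;255 0 0 0 0 0 0"
}}

```text
t: 19.5
ee_pos: [0.5645, -0.0427, 0.3993]
eef_rot: [-0.006, 1.05, 1.781]
contact_force: [0.9, 0.7, -0.6]
opening: 0.0
```

```bash
python3 - <<'E'
from h import *
s=arm.state();print(s['t'],s['ee_pos'],s['contact_force'].round(1))
a=cv2.imread('pics/scene0.png')[:,:,::-1];b,_=grab('scene');grab('top')
x=(190,90,450,330)
cv2.imwrite('pics/a9.png',np.hstack([cv2.resize(i[x[1]:x[3],x[0]:x[2]],(400,369),interpolation=3) for i in(a,b)])[:,:,::-1])
df=lambda a,b,x:np.abs(a.astype(int)-b)[x[1]:x[3],x[0]:x[2]].mean().round(1)
for k,x in dict(cup=(255,148,285,190),guard=(348,230,394,268),lid=(293,272,353,324),comb=(195,238,258,284)).items(): print('scene',k,df(a,b,x))
E
```

```text
19.5 [ 0.56450582 -0.04272357  0.39925304] [ 0.9  0.7 -0.6]
scene cup 2.0
scene guard 2.3
scene lid 2.3
scene comb 2.4
```

View pics/a9.png

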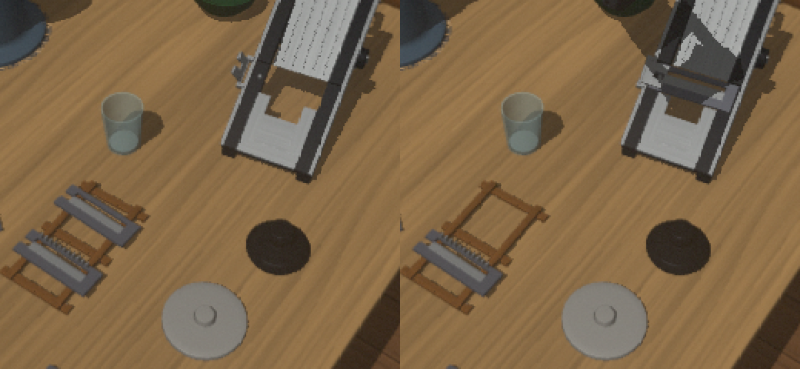

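All the bystanders and the comb are where they were (differences of about 2 grey levels, image noise), so I'm handing in.

```bash
python3 -c "
from bench import arm; print(arm.close_job())"
```

```text
the job is handed in; nothing more can be done
None
```

The plain blade is in the mandoline seat with its notch over the pin, the forked clamp is folded fully down over it, and the job was handed in at about 19.6 s of the 48 s allowed.

- **Blade:** I gripped it at mid-length and lowered it square to the bed. It touched down with a stiff contact of about 10 N and almost no sideways force. It was released within about a millimetre of the ledges.
- **Clamp:** I pushed it over from outside with closed fingers, then pressed it down. The last reading was about 12 N, just before a final 0.9 mm press, after which I read no force. The arm was then backed well clear.
- **Final pictures:** The blade top reads about 5–6 mm above the ledge, against 6 mm for flush. The clamp top reads 9.6–11.5 mm, against 11 mm when closed, with the prongs either side of the pin.
- **Bystanders:** The cup, lid, hand guard and toothed insert match the first picture to within image noise (about 2 grey levels).
- **Disagreements:**
  - The blade touched down about 1 mm lower than I had estimated, and the clamp stop agreed with that offset.
  - The top view was blocked by the arm during the grasp and placing, so those checks used the scene view and force.
  - An earlier comparison showed large differences at the cup because the arm and its shadow were in the way. It cleared once the arm was moved.

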